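Slide the grease tin round the clutter and home into the cradle

ROBOT

A 6-joint arm with a two-finger parallel gripper is mounted at the origin on a cart in front of the work surface, level with it; the furniture and walls round the work are solid. World frame = base frame: x ahead of the robot, y to its left, z up, the work surface at z = 0. Lengths are in m, angles in rad, forces in N, time in s.
With the tool pointing down it reaches from about 0.375 to 0.9 m from the base axis. Payload 3.1 kg.
Tool frame: the origin (TCP) lies at the very end of the fingers, on their centre line; the grasp point (between the pads) lies 19 mm behind it; z points along the fingers, y is the line along which they close (so a half turn about z gives the same grasp; the last joint's range is limited). The gripper opens to 85 mm and grips with 20 to 120 N. Pads are 22 mm wide; open, the fingers measure 114 mm over their backs; the gripper's body (76 mm by 85 mm) begins 54 mm behind the grasp point. The pads swing forward as they close: fully open they stand 13 mm farther back than shut.
Start: joints at [-1.409, 0.527, 1.433, -0, 1.181, -0.178], TCP at [0.209, -0.589, 0.231] pointing down, gripper open.
Joint ranges: [-3.08, 3.08], [-0.75, 2.2], [0.22, 2.44], [-1.43, 4.57], [0, 2.65], [-2.85, 2.85]. Speed limits (rad/s): [2.79, 2.79, 3.14, 3.14, 3.14, 3.14].

INTERFACE

Orientations are given as a unit quaternion [w, x, y, z].
In Python, from plant import manip gives the robot as it stands. The module is installed in compiled form; this text tells all that it offers.
- The arm moves only by the shell command python3 -m jog 'ROWS'. ROWS is JSON, a list of rows, each a list of 5 numbers: the opening, from 0 (shut) to 1 (fully open), then the shift along the tool's x, y, z scaled (see below), then the turn about the tool's z scaled (see below). A call has 1 to 12 rows; each row shifts and turns the commanded pose from where the row before left it, along the tool's axes as they then stand; what a row does not reach is not made up. The controller multiplies each number of a shift by 40 mm and each number of a turn by 6 degrees. A row lasts 1/8 s, in which the tool goes at most 62.5 mm and 10.7 degrees, less where a joint would pass 70% of its speed; a pose out of reach is approached as far as the arm can. A call with a number of a shift or a turn outside -1 to 1 is refused whole. A call with a gripper value outside its range is refused whole. The fingers move at their own pace and stop on an object; the grip force is fixed at half the most. Time passes only in rows, so rows that do not move let the fingers close. It gives the time, the measured TCP pose, the force, the opening and the grip force at its end, in the units of the state.
- manip.read_state(): the state, without advancing time (a new reading comes with each control period).
- manip.camera(name): name is "scene" or "top"; returns the picture (420x560x3 uint8, red, green, blue); there is no depth.
- manip.get_calibration(name): a dict with "mtx" (3x3 intrinsics, pixels), "rvec" (rotation vector, rad) and "tvec" (3), from world to camera coordinates, as OpenCV has them. Camera axes: x right, y down, z forward; pixel columns grow to the right and rows downward; lengths in m; the calibration is good to about 2 mm. A picture is of the moment at which its call begins. get_calibration takes no time and is no camera call.
- manip.finish_job(): hands the job in; it is judged then, once.
Trained networks look in the newest picture that a camera, given by its name, has taken for a name from the list of things; names that differ only in an ending like _2 or _b are one class to them, and where a whole thing is asked for, a point or a joint stands for the part that bears it (a point fixed in the world has none). Each returns a list of dicts, best first, with "p" (0 to 1); they miss things now and then, are a little off and sometimes report something else, mostly with a low value. They report only what shows in the picture. A call takes as long as a camera call.
- manip.recognise(camera, thing): "xy" ([column, row] in pixels, amid what is visible of it).
- manip.trace(camera, thing): "pixels" (420x560 bool, what is visible of it) and "xy" ([column, row] in pixels, amid what is visible of it).
The state is a dict: "clock": time; "q": joint angles; "joint_vel": joint speeds; "joint_efforts": joint torques, N m; "tcp_pos": TCP position; "tcp_rot": TCP orientation; "wrist_force": force on the tool from outside, world axes, zero at the start; "ft_torque": the same for the moment, N m; "gripper_width": finger opening in m; "gripper_force": force on a finger pad.
Only numpy, scipy, OpenCV 4.12 (cv2) and the standard library are available. Lean on these libraries where they do the work, as an engineer would, in place of code of your own. Each camera call takes 0.05 s, during which the arm holds its last target. There are 200 camera calls.

TASK

Slide the flat dark-grey grease tin along the bench top, round the sanding block, past the small round wax tin and the brass elbow without touching any of them, and in between the rails of the wooden cradle. Feel for the cradle's sprung stop pad and press the tin home on it with a firm but gentle push of about 10 N for half a second, never a hard shove; then leave the tin there. The tin is too wide to grip and must never be lifted or tipped off the bench.

Things in the scene. Friction and masses are not known exactly. Their poses are not given: they have to be found in the camera images.
- tin_center (a point): centre of the flat round dark-grey tin, half-way up. 150 mm diameter, 45 mm high, stands flat on the bench; about 0.6 kg (varies), needs roughly 2 to 8 N to slide. Too wide for the gripper: it is pushed at its side
- cradle: wooden cradle fixed at the robot's left, mouth to the robot's right. Origin: on the bench, mid-way between its two parallel rails at their front ends. x points into the cradle (the way the tin goes in), y across, z up. Rails 36 mm high, 18 mm thick, 162 mm apart inside, from x = 0 to 230 mm; flared lead-ins before them open to 198 mm apart at x = -39 mm
- cradle_inside (a point): fixed point on the cradle's middle line 100 mm inside the mouth. Past it is a black sprung stop pad, 100 mm wide, facing the mouth on an adjustable bar: its free face is 25 to 75 mm past this point, not measured, so feel for it. It yields 1 mm per 4 N, at most 7 mm; over 25 N is a hard shove. The tin's centre ends 50 mm short of this point to 6 mm past it
- sanding_block: brown sanding block, 66 x 100 x 27 mm, long side along its own y axis; loose on the bench between the tin and the cradle, not to be touched. Origin at the centre of its underside
- wax_tin: small round tin, 70 mm diameter, 38 mm high, loose, beyond the sanding block as seen from the robot (the grease tin fits between them with about 20 mm each side), not to be touched. Origin at the centre of its underside
- elbow: brass pipe elbow, 56 x 56 x 31 mm, loose, in front of the cradle's mouth on the robot's side, not to be touched. Origin at the centre of its underside

How it is judged:
By the outcome, as a careful person would: the job done as asked, in the order asked, and still so for the second after the job is handed in, with the robot touching nothing.
It also fails if it takes over 72 s, if anything falls off the work surface, if the arm or the gripper's body presses on something with over 40 N, if the wrist force passes 120 N, or if a joint passes its speed limit or range.

## Working session

There is one attempt and no reset: what is moved stays moved. The work goes in short steps, Python scripts to look and compute and a shell command to move; the robot and the scene stay as the last step left them, time stands still between calls to the robot, and variables do not carry over. Pictures are saved under pics/ and viewed, at most 10 in all, crops included, and the job is handed in when it is done.

```bash
mkdir -p pics; cat > h.py <<'E'
import numpy as np, cv2
from plant import manip
def ray(cam,xy,z):
    c=manip.get_calibration(cam);R=cv2.Rodrigues(np.array(c["rvec"],float))[0];t=np.array(c["tvec"],float).ravel()
    d=R.T@np.linalg.inv(np.array(c["mtx"]))@np.array([xy[0],xy[1],1.]);o=-R.T@t
    return (o+d*(z-o[2])/d[2])[:2]
def proj(cam,P):
    c=manip.get_calibration(cam)
    return cv2.projectPoints(np.array(P,float).reshape(-1,3),np.array(c["rvec"],float),np.array(c["tvec"],float),np.array(c["mtx"],float),None)[0].reshape(-1,2)
E
python3 - <<'E'
from h import *
for cam in("top","scene"):
    im=manip.camera(cam);cv2.imwrite(f"pics/{cam}0.png",im[:,:,::-1])
    for n,z in(("tin_center",.045),("sanding_block",.027),("wax_tin",.038),("elbow",.031),("cradle",.036)):
        for d in manip.trace(cam,n)[:2]:
            m=d["pixels"].astype(np.uint8);k=max(cv2.findContours(m,0,2)[0],key=cv2.contourArea)
            k2=np.array([ray(cam,p,z) for p in k[:,0]],np.float32)
            c,r=cv2.minEnclosingCircle(k2);print(cam,n,round(d["p"],2),np.round(d["xy"]),"circ",np.round(c,3),round(r,3),"rect",cv2.minAreaRect(k2))
s=manip.read_state();print(s["clock"],s["tcp_pos"],s["tcp_rot"],s["wrist_force"])
c=manip.get_calibration("top");print(-cv2.Rodrigues(np.array(c["rvec"]))[0].T@np.array(c["tvec"]).ravel())
E
```

```text
top tin_center 0.95 [400. 226.] circ [ 0.532 -0.312] 0.08 rect ((0.5355445742607117, -0.31225883960723877), (0.15738190710544586, 0.1423359513282776), 89.91331481933594)
top sanding_block 0.67 [305. 231.] circ [ 0.514 -0.054] 0.056 rect ((0.513681948184967, -0.05416304990649223), (0.09979362785816193, 0.066121906042099), 10.301180839538574)
top wax_tin 0.75 [286. 136.] circ [0.783 0.013] 0.039 rect ((0.783082902431488, 0.013052068650722504), (0.07378742098808289, 0.06900118291378021), 0.07351020723581314)
top elbow 0.67 [214. 263.] circ [0.427 0.207] 0.037 rect ((0.4239961504936218, 0.2065889537334442), (0.06894364207983017, 0.04389452189207077), 89.903076171875)
top cradle 0.76 [144. 194.] circ [0.591 0.335] 0.169 rect ((0.5947302579879761, 0.33877408504486084), (0.27655932307243347, 0.22604966163635254), 80.54804992675781)
scene tin_center 0.61 [366. 191.] circ [ 0.517 -0.292] 0.105 rect ((0.5430294871330261, -0.27772384881973267), (0.09981799125671387, 0.20946012437343597), 29.021570205688477)
scene sanding_block 0.58 [315. 238.] circ [ 0.503 -0.043] 0.065 rect ((0.5028455853462219, -0.04286447912454605), (0.11224741488695145, 0.08361563831567764), 9.170507431030273)
scene wax_tin 0.76 [232. 200.] circ [0.768 0.025] 0.058 rect ((0.7687116861343384, 0.025798708200454712), (0.06779395788908005, 0.1140323281288147), 54.30230712890625)
scene elbow 0.86 [257. 308.] circ [0.409 0.217] 0.041 rect ((0.4142487049102783, 0.2196996510028839), (0.0408039316534996, 0.08038897067308426), 25.2900447845459)
scene cradle 0.66 [140. 309.] circ [0.586 0.344] 0.177 rect ((0.5790399312973022, 0.3456674814224243), (0.27165570855140686, 0.2535378932952881), 81.25608825683594)
0.6 [ 0.20893361 -0.58904678  0.23133484] [3.73483979e-05 9.85518225e-01 1.69569533e-01 8.19137533e-06] [0.9634536  0.26344033 0.60472676]
[0.45525237 0.03262149 1.16579567]
```

View pics/top0.png

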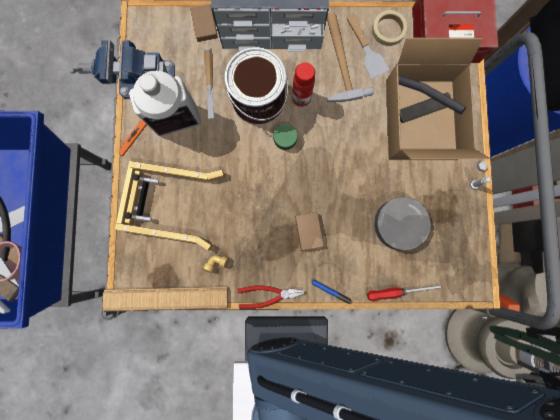

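View pics/scene0.png

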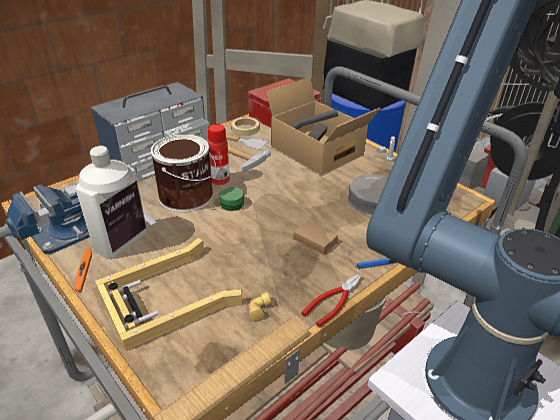

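The top view shows the tin at about (403,224), the block at (310,231), the wax tin at (285,136), the elbow at (215,263) and the cradle with its mouth at about (216,210). The scene view agrees. I'll fit exact poses next.

```bash
cat > fit.py <<'E'
from h import *
from scipy.optimize import differential_evolution
def prism(xy,h):
    xy=np.array(xy);return np.vstack([np.c_[xy,0*xy[:,0]],np.c_[xy,0*xy[:,0]+h]])
a=np.linspace(0,2*np.pi,40)
def box(x0,x1,y0,y1,h): return prism([[x0,y0],[x1,y0],[x1,y1],[x0,y1]],h)
def cyl(r,h): return prism(np.c_[r*np.cos(a),r*np.sin(a)],h)
def flare(s): return prism([[0,s*.081],[-.039,s*.099],[-.039,s*.117],[0,s*.099]],.036)
M={"tin_center":[cyl(.075,.045)],"wax_tin":[cyl(.035,.038)],"sanding_block":[box(-.033,.033,-.05,.05,.027)],
"cradle":[box(0,.23,.081,.099,.036),box(0,.23,-.099,-.081,.036),flare(1),flare(-1)]}
def place(m,p):
    c,s=np.cos(p[2]),np.sin(p[2]);return np.c_[m[:,:2]@np.array([[c,s],[-s,c]])+p[:2],m[:,2]]
def draw(cam,n,p):
    im=np.zeros((420*4,560*4),np.uint8)
    for m in M[n]:
        q=proj(cam,place(m,p));cv2.fillConvexPoly(im,cv2.convexHull(np.round((q+.5)*4).astype(np.int32)),1)
    return cv2.resize(im*255,(560,420),interpolation=cv2.INTER_AREA)/255.
def fit(n,mask,p0,cam="top",w=.03,extra=0):
    rot=n in("sanding_block","cradle")
    f=lambda p:(lambda d:-(d*mask).sum()/(d.sum()+extra*mask.sum()+(1-extra)*mask.sum()-(d*mask).sum()))(draw(cam,n,p))
    r=differential_evolution(f,[(p0[0]-w,p0[0]+w),(p0[1]-w,p0[1]+w),(p0[2]-.25,p0[2]+.25) if rot else (0,1e-6)],maxiter=40,popsize=12,seed=1,tol=1e-5)
    return r.x,r.fun
E
python3 - <<'E'
from fit import *
im=manip.camera("top");big=cv2.resize(im,None,fx=4,fy=4,interpolation=cv2.INTER_CUBIC)[:,:,::-1].copy()
for n,p0 in(("tin_center",(.535,-.316,0)),("wax_tin",(.78,.013,0)),("sanding_block",(.514,-.054,.18-np.pi/2*0-.0)),("cradle",(.585,.215,1.74))):
    m=manip.trace("top",n)[0]["pixels"].astype(float)
    if n=="sanding_block":
        best=min((fit(n,m,(p0[0],p0[1],t)) for t in(.18,1.75)),key=lambda r:r[1])
    else: best=fit(n,m,p0,w=.04)
    p=best[0];print(n,np.round(p,4),round(best[1],3))
    for q in M[n]:
        h=cv2.convexHull(np.round((proj("top",place(q,p))+.5)*4).astype(np.int32));cv2.polylines(big,[h],True,(0,0,255),1)
cv2.imwrite("pics/fit.png",big[480:1080,400:1200]);cv2.imwrite("pics/fit2.png",big[700:1100,1100:1800])
E
```

```text
tin_center [ 0.5344 -0.3163  0.    ] -0.951
wax_tin [0.7886 0.0126 0.    ] -0.897
sanding_block [ 0.5143 -0.0542  1.7537] -0.96Traceback (most recent call last):
  File "<stdin>", line 7, in <module>
  File "fit.py", line 21, in fit
    r=differential_evolution(f,[(p0[0]-w,p0[0]+w),(p0[1]-w,p0[1]+w),(p0[2]-.25,p0[2]+.25) if rot else (0,1e-6)],maxiter=40,popsize=12,seed=1,tol=1e-5)
    return fun(*args, **kwargs)
    ret = solver.solve()
    next(self)
    ~~~~^^^^^^
    energy = self.func(parameters)
    return self.f(x, *self.args)
           ~~~~~~^^^^^^^^^^^^^^^
  File "fit.py", line 20, in <lambda>
    f=lambda p:(lambda d:-(d*mask).sum()/(d.sum()+extra*mask.sum()+(1-extra)*mask.sum()-(d*mask).sum()))(draw(cam,n,p))
                                                                                                         ~~~~^^^^^^^^^
  File "fit.py", line 16, in draw
    q=proj(cam,place(m,p));cv2.fillConvexPoly(im,cv2.convexHull(np.round((q+.5)*4).astype(np.int32)),1)
  File "h.py", line 8, in proj
    c=manip.get_calibration(cam)
ValueError: time passes only in moves, steps and waits
```

```bash
cat > c.py <<'E'
import re
s=open("h.py").read().replace("from plant import manip","from plant import manip\nimport functools\n@functools.cache\ndef cal(n): return manip.get_calibration(n)").replace("c=manip.get_calibration(cam)","c=cal(cam)")
open("h.py","w").write(s)
E
python3 c.py; python3 - <<'E'
from fit import *
im=manip.camera("top");big=cv2.resize(im,None,fx=4,fy=4,interpolation=cv2.INTER_CUBIC)[:,:,::-1].copy()
P={"tin_center":[ 0.5344,-0.3163,0],"wax_tin":[0.7886,0.0126,0],"sanding_block":[ 0.5143,-0.0542,1.7537]}
m=manip.trace("top","cradle")[0]["pixels"].astype(float)
P["cradle"],f=fit("cradle",m,(.585,.215,1.74),w=.04);print(P["cradle"],f)
m=manip.trace("top","elbow")[0]["pixels"];k=np.argwhere(m)[:,::-1];g=np.array([ray("top",p,.02) for p in k]);print("elbow",g.min(0),g.max(0))
for n,p in P.items():
    for q in M[n]:
        h=cv2.convexHull(np.round((proj("top",place(q,p))+.5)*4).astype(np.int32));cv2.polylines(big,[h],True,(0,0,255),1)
cv2.imwrite("pics/fit.png",big[480:1080,400:1200]);cv2.imwrite("pics/fit2.png",big[700:1100,1100:1800])
E
```

```text
[0.58660028 0.24738563 1.49000186] -0.3561458149598784
elbow [0.40155487 0.1734601 ] [0.44587058 0.24042593]
```

View pics/fit.png

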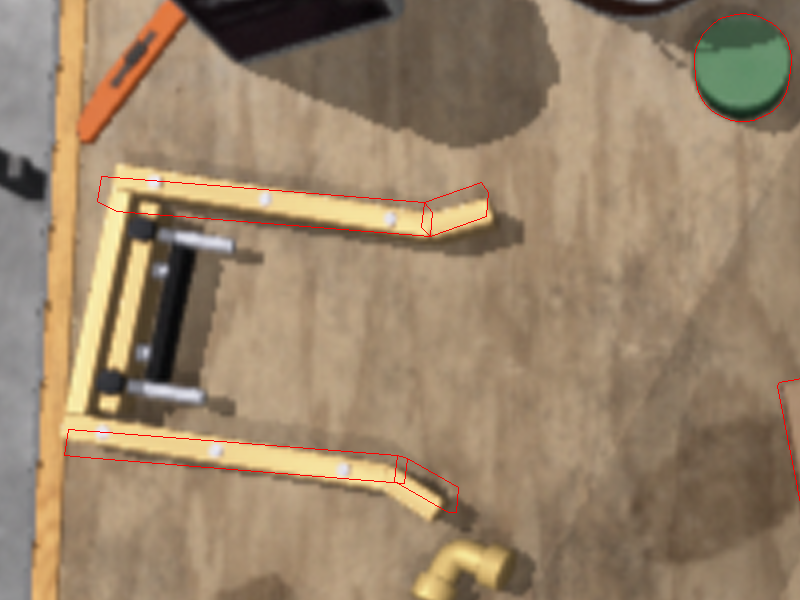

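View pics/fit2.png

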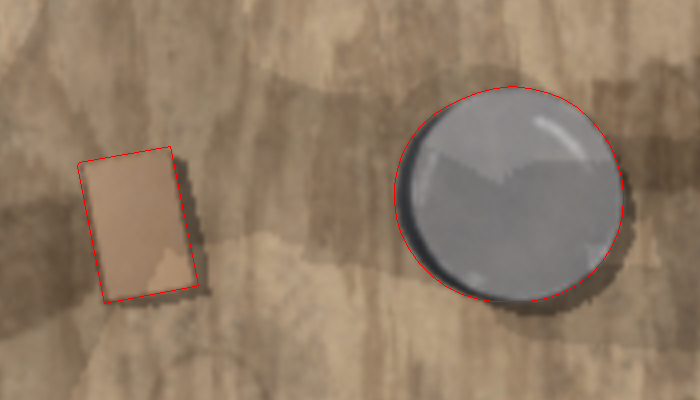

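```bash
cat >> fit.py <<'E'
M["cradle"].append(box(.212,.23,-.081,.081,.036))
E
python3 - <<'E'
from fit import *
im=manip.camera("top");big=cv2.resize(im,None,fx=4,fy=4,interpolation=cv2.INTER_CUBIC)[:,:,::-1].copy()
m=manip.trace("top","cradle")[0]["pixels"].astype(float)
p,f=fit("cradle",m,(.585,.22,1.40),w=.04);print(p,f)
for q in M["cradle"]:
        h=cv2.convexHull(np.round((proj("top",place(q,p))+.5)*4).astype(np.int32));cv2.polylines(big,[h],True,(0,0,255),1)
cv2.imwrite("pics/fit3.png",big[600:1080,400:1000])
# gap
B=[.5143,-.0542,1.7537];c=place(box(-.033,.033,-.05,.05,.027),B)[:4,:2];print("block corners",c.round(3))
for s in((-.039,0),(0,0),(.1,0)):print(s,place(np.array([[*s,0]]),p)[:,:2])
# pad face approx pixel in fit3 crop (192,190)
for x in((575,722),):
  pass
print("pad",[ (np.array([[np.cos(p[2]),np.sin(p[2])]])@(ray("top",((u+400)/4,(v+480)/4),.03)-p[:2]))[0] for u,v in((192,250),(167,380))])
E
```

```text
[0.58021501 0.24652023 1.41154539] -0.7110442207240201
block corners [[ 0.569 -0.078]
 [ 0.557 -0.013]
 [ 0.459 -0.031]
 [ 0.471 -0.096]]
(-0.039, 0) [[0.57403044 0.20801373]]
(0, 0) [[0.58021501 0.24652023]]
(0.1, 0) [[0.59607287 0.34525487]]
pad [np.float64(0.16503791980023963), np.float64(0.16407234889154376)]
```

View pics/fit3.png

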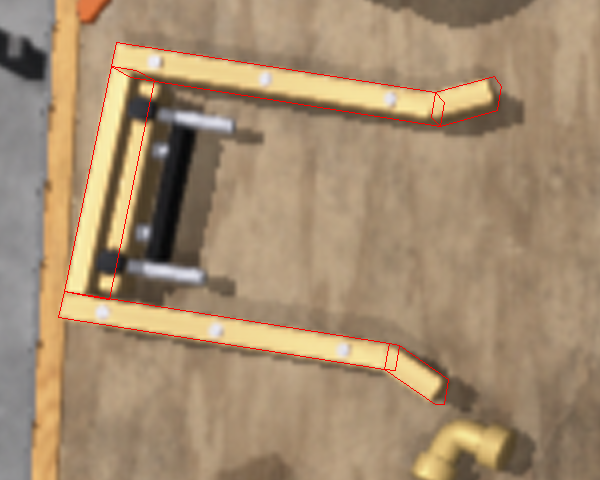

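The cradle fit lies on the rails: mouth origin (0.580, 0.247), yaw 80.9°. The pad face is roughly 65 mm past cradle_inside. Next I move behind the tin with open fingers as a two-point pusher.

```bash
python3 -m jog '[[1,0,0,0,-0.964],[1,0,0,0,-0.964],[1,0,0,0,-0.964],[1,0,0,0,-0.964],[1,0,0,0,-0.964],[1,0,0,0,-0.964],[1,0,0,0,-0.966]]'; python3 -m jog '[[1,0.75,0.36,0.4,0],[1,0.75,0.36,0.4,0],[1,0.75,0.36,0.4,0],[1,0.75,0.36,0.4,0],[1,0.75,0.36,0.4,0],[1,0.75,0.36,0.4,0],[1,0.75,0.36,0.4,0],[1,0.75,0.36,0.4,0],[1,0.75,0.36,0.4,0],[1,0.7,0.36,0.4,0],[1,0,0,0,0]]'
```

```text
clock: 1.98
tcp_pos: [0.2089, -0.589, 0.2313]
tcp_rot: [-0.0, 0.865, 0.502, -0.0]
wrist_force: [0.6, -1.0, -0.8]
gripper_width: 0.0852
gripper_force: 0.0
clock: 3.35
tcp_pos: [0.4836, -0.4007, 0.0699]
tcp_rot: [-0.001, 0.865, 0.502, -0.0]
wrist_force: [-0.9, -0.7, -0.1]
gripper_width: 0.0853
gripper_force: 0.0
```

```bash
python3 -m jog '[[1,0,0,0.5,0],[1,0,0,0.5,0],[1,0,0,0.4,0],[1,0,0,0.15,0],[1,0,0,0,0],[1,0.2,0,0,0],[1,0.2,0,0,0],[1,0.1,0,0,0],[1,0.1,0,0,0],[1,0.1,0,0,0],[1,0,0,0,0]]'
cat > plan.py <<'E'
# tin-centre waypoints with tool yaw -> rows in tool units (d = tin centre ahead of TCP)
from h import *
from scipy.interpolate import CubicSpline
import sys
W=np.array([[.534,-.316,60],[.600,-.205,60],[.650,-.120,68],[.664,-.05,85],[.657,.01,95],[.636,.065,104],[.608,.115,106],[.584,.165,96],[.577,.215,85],[.5802,.247,81],[.588,.296,81]])
s=np.r_[0,np.cumsum(np.hypot(*np.diff(W[:,:2],axis=0).T))];cs=CubicSpline(s,W)
def tin():
    from fit import fit
    manip.camera("top");t=manip.trace("top","tin_center");m=t[0]["pixels"].astype(float)
    return m
def rows(tcp,yaw,d,e,s0,n,step):
    """tcp pos, yaw deg, d, e = tin centre in tool x,y; path from s0 on"""
    out=[]
    for i in range(n):
        g=cs(min(s0+step*(i+1),s[-1]));y2=np.radians(g[2]);x=np.array([np.cos(y2),np.sin(y2)]);yv=np.array([np.sin(y2),-np.cos(y2)])
        tgt=g[:2]-d*x-e*yv;y1=np.radians(yaw);dl=tgt-tcp
        r=[np.cos(y1)*dl[0]+np.sin(y1)*dl[1],np.sin(y1)*dl[0]-np.cos(y1)*dl[1]]
        out.append([1,round(r[0]/.04,2),round(r[1]/.04,2),0,round(-(g[2]-yaw)/6,2)]);tcp=tgt;yaw=g[2]
    return out
def look():
    from fit import fit
    st=manip.read_state();p=np.array(st["tcp_pos"]);q=st["tcp_rot"];yaw=2*np.degrees(np.arctan2(q[2],q[1]))
    y=np.radians(yaw);g=p[:2]+.073*np.array([np.cos(y),np.sin(y)])
    manip.camera("top");m=manip.trace("top","tin_center")[0]["pixels"].astype(float)
    c,f=fit("tin_center",m,(g[0],g[1],0),w=.03);dl=c[:2]-p[:2]
    print("tin",c[:2].round(4),round(f,3),"in tool",round(np.cos(y)*dl[0]+np.sin(y)*dl[1],4),round(np.sin(y)*dl[0]-np.cos(y)*dl[1],4),"tcp",p.round(4),"yaw",round(yaw%360,2),"t",st["clock"],np.round(st["wrist_force"],1))
    return p[:2],yaw%360,c[:2]
E
python3 -c "
from plan import *
look();print(s.round(3))
u=np.linspace(0,s[-1],200);g=cs(u)
from fit import place,box
k=np.linspace(0,1,50)[:,None];c=place(box(-.033,.033,-.05,.05,.027),[.5143,-.0542,1.7537])[:4,:2]
E=np.vstack([c[i]+k*(c[(i+1)%4]-c[i]) for i in range(4)])
print('block',(np.linalg.norm(g[:,None,:2]-E,axis=2).min()-.075),'wax',np.linalg.norm(g[:,:2]-[.7886,.0126],axis=1).min()-.11)"
```

```text
clock: 4.72
tcp_pos: [0.4968, -0.3787, 0.0094]
tcp_rot: [0.0, 0.866, 0.5, 0.0]
wrist_force: [0.1, 0.5, -0.7]
gripper_width: 0.0853
gripper_force: 0.1
tin [ 0.5406 -0.3127] -0.678 in tool 0.079 0.005 tcp [ 0.4968 -0.3787  0.0094] yaw 60.04 t 4.725 [ 0.1  0.5 -0.7]
[0.    0.129 0.228 0.299 0.36  0.418 0.476 0.531 0.582 0.614 0.663]
block 0.014917082428964931 wax 0.01936686371862341
```

```bash
sed -i 's/\[.650,-.120,68\],\[.664,-.05,85\]/[.655,-.125,68],[.670,-.06,84]/; s/\[.657,.01,95\]/[.660,.005,95]/' plan.py
python3 -c "
from plan import *
u=np.linspace(0,s[-1],200);g=cs(u)
from fit import place,box
k=np.linspace(0,1,50)[:,None];c=place(box(-.033,.033,-.05,.05,.027),[.5143,-.0542,1.7537])[:4,:2]
E=np.vstack([c[i]+k*(c[(i+1)%4]-c[i]) for i in range(4)])
D=np.linalg.norm(g[:,None,:2]-E,axis=2).min(1)-.075;F=np.linalg.norm(g[:,:2]-[.7886,.0126],axis=1)-.11
print('block',D.min(),g[D.argmin()],'wax',F.min(),g[F.argmin()]);print(s.round(3))
print(rows(np.array([.4968,-.3787]),60.04,.073,0,0,12,.012))"
```

```text
block 0.021990973309672868 [ 0.66180816 -0.10722987 72.2271283 ] wax 0.01644886423777976 [ 6.64972807e-01 -1.39637434e-02  9.21431526e+01]
[0.    0.129 0.226 0.293 0.359 0.423 0.481 0.536 0.587 0.619 0.668]
[[1, np.float64(0.3), np.float64(-0.04), 0, np.float64(-0.09)], [1, np.float64(0.3), np.float64(-0.04), 0, np.float64(-0.06)], [1, np.float64(0.3), np.float64(-0.02), 0, np.float64(-0.03)], [1, np.float64(0.3), np.float64(-0.01), 0, np.float64(-0.0)], [1, np.float64(0.3), np.float64(0.01), 0, np.float64(0.02)], [1, np.float64(0.3), np.float64(0.02), 0, np.float64(0.03)], [1, np.float64(0.3), np.float64(0.03), 0, np.float64(0.04)], [1, np.float64(0.3), np.float64(0.03), 0, np.float64(0.04)], [1, np.float64(0.3), np.float64(0.04), 0, np.float64(0.03)], [1, np.float64(0.3), np.float64(0.05), 0, np.float64(0.02)], [1, np.float64(0.3), np.float64(0.05), 0, np.float64(0.0)], [1, np.float64(0.3), np.float64(0.05), 0, np.float64(-0.02)]]
```

```bash
sed -i 's/\[.670,-.06,84\]/[.668,-.06,84]/; s/\[.660,.005,95\]/[.657,.005,95]/' plan.py
python3 -m jog '[[1,0.1,0,0,0],[1,0.2,0,0,0],[1,0.3,0,0,0],[1,0.3,0,0,0],[1,0.3,0,0,0],[1,0.3,0,0,0],[1,0.3,0,0,0],[1,0.3,0,0,0],[1,0.3,0,0,0],[1,0.3,0,0,0],[1,0.2,0,0,0],[1,0,0,0,0]]'
python3 - <<'E'
from plan import *
look();im=manip.camera("top")[:,:,::-1].copy()
for d in manip.trace("top","tin_center")[:1]:
    k=cv2.findContours(d["pixels"].astype(np.uint8),0,2)[0];cv2.drawContours(im,k,-1,(0,0,255),1)
cv2.imwrite("pics/p1.png",cv2.resize(im[100:310,200:500],None,fx=2.6,fy=2.6))
E
```

```text
clock: 6.32
tcp_pos: [0.5549, -0.2767, 0.0092]
tcp_rot: [-0.001, 0.866, 0.5, 0.0]
wrist_force: [0.6, 1.0, 0.7]
gripper_width: 0.0854
gripper_force: 0.0
tin [ 0.6192 -0.2033] -0.203 in tool 0.0957 0.0191 tcp [ 0.5549 -0.2767  0.0092] yaw 60.04 t 6.325 [0.6 1.  0.7]
```

View pics/p1.png

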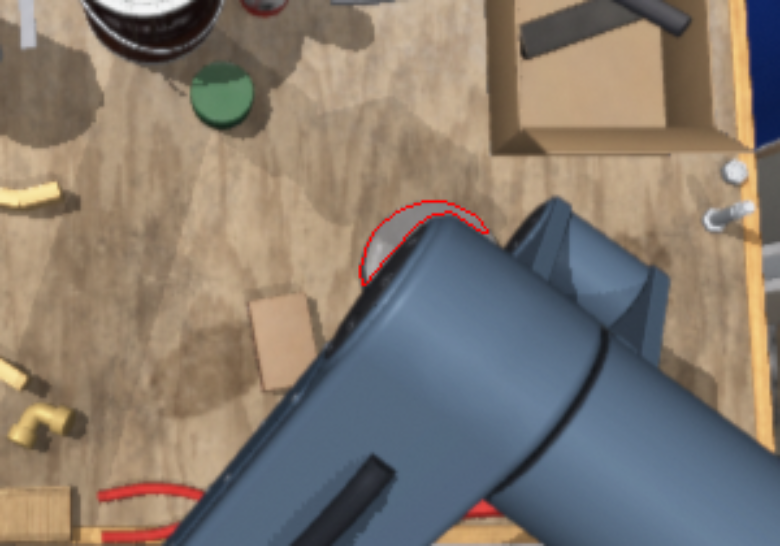

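The arm hides most of the tin from the top camera, leaving only the front arc at about (360–490, 200–285) in the crop. I'll fit the tin to the arc points that border the bench.

```bash
cat >> plan.py <<'E'
from scipy.optimize import least_squares
def look(cams=("top","scene"),d=.073):
    from fit import M,place
    st=manip.read_state();p=np.array(st["tcp_pos"]);q=st["tcp_rot"];yaw=2*np.degrees(np.arctan2(q[2],q[1]))%360
    y=np.radians(yaw);g=p[:2]+d*np.array([np.cos(y),np.sin(y)]);D={}
    for cam in cams:
        im=manip.camera(cam).astype(int);t=manip.trace(cam,"tin_center")
        if not t: continue
        m=t[0]["pixels"].astype(np.uint8);cn=proj(cam,[[*g,.03]])[0]
        k=np.vstack([c[:,0] for c in cv2.findContours(m,0,1)[0] if len(c)>15]);o=[]
        for a in k:
            v=(a-cn)/np.linalg.norm(a-cn);b=np.round(a+3*v).astype(int)
            if not(0<=b[0]<560 and 0<=b[1]<420): continue
            r=im[b[1],b[0]]
            if r[0]>r[2]+12 and not m[b[1],b[0]]: o.append(a)
        if len(o)>12: D[cam]=np.array(o,float)
    def pp(c,cams):
        e=[]
        for cam in cams:
            h=cv2.convexHull(proj(cam,place(M["tin_center"][0],[*c,0])).astype(np.float32))
            e+= [cv2.pointPolygonTest(h,(float(a[0]),float(a[1])),True)-.3 for a in D[cam]]
        return np.array(e)
    for cs_ in [[c] for c in D]+([list(D)] if len(D)>1 else []):
        r=least_squares(pp,g,args=(cs_,),loss="soft_l1",f_scale=1,diff_step=1e-3);dl=r.x-p[:2]
        print(cs_,sum(len(D[c]) for c in cs_),"tin",r.x.round(4),"rms",round(float(np.sqrt((r.fun**2).mean())),2),"in tool",round(np.cos(y)*dl[0]+np.sin(y)*dl[1],4),round(np.sin(y)*dl[0]-np.cos(y)*dl[1],4))
    print("tcp",p.round(4),"yaw",round(yaw,2),"t",st["clock"],np.round(st["wrist_force"],1))
    return p[:2],yaw
def nxt(d,e,n,step,cams=("top","scene")):
    p,yaw=look(cams);y=np.radians(yaw);c=p+d*np.array([np.cos(y),np.sin(y)])+e*np.array([np.sin(y),-np.cos(y)])
    u=np.linspace(0,s[-1],700);s0=u[np.linalg.norm(cs(u)[:,:2]-c,axis=1).argmin()];print("s0",round(s0,3),"off path",(c-cs(s0)[:2]).round(4))
    R=rows(p,yaw,d,e,s0,n,step);print("["+",".join("[1,%.2f,%.2f,0,%.2f]"%(r[1],r[2],r[4]) for r in R)+"]");print("end",cs(min(s0+n*step,s[-1])).round(3))
E
python3 -c "
from plan import *
nxt(.073,0,12,.012)"
```

```text
['top'] 72 tin [ 0.5901 -0.2154] rms 0.64 in tool 0.0718 -0.0002
['scene'] 98 tin [ 0.592  -0.2168] rms 0.5 in tool 0.0715 0.0021
['top', 'scene'] 170 tin [ 0.5908 -0.216 ] rms 0.61 in tool 0.0717 0.0007
tcp [ 0.5544 -0.2777  0.0092] yaw 60.0 t 6.525 [-0.2  0.3 -0.1]
s0 0.116 off path [-0.0008  0.0004]
[[1,0.30,0.08,0,-0.00],[1,0.30,0.06,0,-0.01],[1,0.30,0.06,0,-0.04],[1,0.30,0.06,0,-0.08],[1,0.30,0.06,0,-0.12],[1,0.30,0.07,0,-0.17],[1,0.30,0.07,0,-0.22],[1,0.30,0.07,0,-0.28],[1,0.30,0.07,0,-0.35],[1,0.30,0.08,0,-0.42],[1,0.30,0.08,0,-0.48],[1,0.30,0.08,0,-0.51]]
end [ 0.665 -0.092 76.117]
```

```bash
python3 -m jog '[[1,0.3,0.06,0,0],[1,0.3,0.06,0,0],[1,0.3,0.06,0,-0.05],[1,0.3,0.06,0,-0.1],[1,0.3,0.06,0,-0.12],[1,0.3,0.07,0,-0.17],[1,0.3,0.07,0,-0.22],[1,0.3,0.07,0,-0.28],[1,0.3,0.07,0,-0.35],[1,0.3,0.08,0,-0.42],[1,0.3,0.08,0,-0.48],[1,0,0,0,0]]'
python3 -c "
from plan import *
nxt(.072,0,12,.011)"
```

```text
clock: 8.22
tcp_pos: [0.6415, -0.1722, 0.0095]
tcp_rot: [-0.0, 0.802, 0.597, 0.001]
wrist_force: [0.3, -0.2, -0.2]
gripper_width: 0.0853
gripper_force: 0.0
['top'] 55 tin [ 0.661  -0.1036] rms 0.4 in tool 0.0714 -0.0011
['scene'] 123 tin [ 0.6635 -0.1032] rms 0.44 in tool 0.0725 0.0012
['top', 'scene'] 178 tin [ 0.6623 -0.1033] rms 0.53 in tool 0.072 0.0001
tcp [ 0.6415 -0.1722  0.0095] yaw 73.26 t 8.225 [ 0.3 -0.2 -0.2]
s0 0.249 off path [-0.0002  0.    ]
[[1,0.28,0.07,0,-0.46],[1,0.28,0.07,0,-0.47],[1,0.28,0.06,0,-0.46],[1,0.28,0.05,0,-0.42],[1,0.27,0.03,0,-0.37],[1,0.27,0.02,0,-0.33],[1,0.27,0.00,0,-0.30],[1,0.27,-0.00,0,-0.28],[1,0.27,-0.01,0,-0.27],[1,0.27,-0.00,0,-0.27],[1,0.27,0.00,0,-0.28],[1,0.27,0.00,0,-0.28]]
end [6.5100e-01 2.7000e-02 9.8409e+01]
```

Tracking is good. I'm going through the gap in two halves so I can check midway.

```bash
python3 -m jog '[[1,0.28,0.07,0,-0.46],[1,0.28,0.07,0,-0.47],[1,0.28,0.06,0,-0.46],[1,0.28,0.05,0,-0.42],[1,0.27,0.03,0,-0.37],[1,0.27,0.02,0,-0.33],[1,0.27,0,0,-0.3],[1,0.27,0,0,-0.28],[1,0,0,0,0]]'
python3 -c "
from plan import *
nxt(.072,0,12,.011)"
```

```text
clock: 9.55
tcp_pos: [0.6638, -0.0876, 0.0092]
tcp_rot: [-0.001, 0.696, 0.718, 0.0]
wrist_force: [-0.3, 0.0, 0.5]
gripper_width: 0.0851
gripper_force: 0.0
['top'] 57 tin [ 0.6587 -0.0174] rms 0.62 in tool 0.0703 -0.003
['scene'] 120 tin [ 0.6624 -0.0173] rms 0.58 in tool 0.0703 0.0008
['top', 'scene'] 177 tin [ 0.6608 -0.0174] rms 0.72 in tool 0.0702 -0.0008
tcp [ 0.6638 -0.0876  0.0092] yaw 91.78 t 9.55 [-0.3  0.   0.5]
s0 0.338 off path [-0.0005 -0.0005]
[[1,0.28,0.01,0,-0.30],[1,0.27,-0.00,0,-0.27],[1,0.27,0.00,0,-0.28],[1,0.27,0.00,0,-0.28],[1,0.27,0.00,0,-0.27],[1,0.27,0.00,0,-0.26],[1,0.27,-0.01,0,-0.24],[1,0.27,-0.02,0,-0.21],[1,0.27,-0.03,0,-0.18],[1,0.27,-0.04,0,-0.13],[1,0.27,-0.05,0,-0.06],[1,0.27,-0.07,0,0.02]]
end [  0.613   0.107 106.531]
```

```bash
python3 -m jog '[[1,0.27,0,0,-0.3],[1,0.27,0,0,-0.27],[1,0.27,0,0,-0.28],[1,0.27,0,0,-0.28],[1,0.27,0,0,-0.27],[1,0.27,0,0,-0.26],[1,0.27,-0.01,0,-0.24],[1,0.27,-0.02,0,-0.21],[1,0.27,-0.03,0,-0.18],[1,0.27,-0.04,0,-0.13],[1,0.27,-0.05,0,-0.06],[1,0,0,0,0]]'
python3 -c "
from plan import *
nxt(.0715,0,12,.01)"
```

```text
clock: 11.25
tcp_pos: [0.6375, 0.0271, 0.0093]
tcp_rot: [-0.001, 0.597, 0.802, -0.0]
wrist_force: [-0.1, -0.0, 1.2]
gripper_width: 0.0855
gripper_force: 0.0
['top'] 50 tin [0.615  0.0921] rms 0.81 in tool 0.0687 -0.0029
['scene'] 148 tin [0.6172 0.0955] rms 0.68 in tool 0.0713 0.0002
['top', 'scene'] 198 tin [0.6171 0.0944] rms 0.87 in tool 0.0703 -0.0003
tcp [0.6375 0.0271 0.0093] yaw 106.64 t 11.25 [-0.1 -0.   1.2]
s0 0.458 off path [-0.0019 -0.001 ]
[[1,0.25,-0.01,0,0.01],[1,0.24,-0.08,0,0.08],[1,0.24,-0.09,0,0.16],[1,0.24,-0.11,0,0.24],[1,0.24,-0.11,0,0.30],[1,0.24,-0.12,0,0.34],[1,0.25,-0.12,0,0.38],[1,0.25,-0.12,0,0.39],[1,0.25,-0.11,0,0.39],[1,0.25,-0.11,0,0.39],[1,0.25,-0.10,0,0.37],[1,0.25,-0.08,0,0.34]]
end [ 0.577  0.208 86.311]
```

```bash
python3 -m jog '[[1,0.25,-0.05,0,0],[1,0.24,-0.08,0,0.1],[1,0.24,-0.09,0,0.16],[1,0.24,-0.11,0,0.24],[1,0.24,-0.11,0,0.3],[1,0.24,-0.12,0,0.34],[1,0.25,-0.12,0,0.38],[1,0.25,-0.12,0,0.39],[1,0,0,0,0]]'
python3 -c "
from plan import *
nxt(.0715,0,12,.01)"
```

```text
clock: 12.58
tcp_pos: [0.588, 0.0957, 0.0093]
tcp_rot: [-0.001, 0.674, 0.738, -0.0]
wrist_force: [1.0, -0.2, -0.2]
gripper_width: 0.0855
gripper_force: 0.0
['top'] 43 tin [0.5814 0.1659] rms 0.87 in tool 0.0705 -0.0002
['scene'] 149 tin [0.5827 0.1679] rms 0.73 in tool 0.0724 0.0013
['top', 'scene'] 192 tin [0.5825 0.1672] rms 0.84 in tool 0.0717 0.001
tcp [0.588  0.0957 0.0093] yaw 95.17 t 12.575 [ 1.  -0.2 -0.2]
s0 0.537 off path [-0.0017 -0.0005]
[[1,0.26,-0.06,0,0.35],[1,0.25,-0.11,0,0.39],[1,0.25,-0.10,0,0.37],[1,0.25,-0.09,0,0.34],[1,0.25,-0.07,0,0.30],[1,0.25,-0.06,0,0.25],[1,0.25,-0.04,0,0.20],[1,0.25,-0.03,0,0.15],[1,0.25,-0.02,0,0.10],[1,0.25,-0.01,0,0.05],[1,0.25,-0.00,0,0.00],[1,0.25,0.00,0,-0.05]]
end [ 0.587  0.286 80.393]
```

```bash
python3 -m jog '[[1,0.25,-0.1,0,0.37],[1,0.25,-0.11,0,0.39],[1,0.25,-0.1,0,0.37],[1,0.25,-0.09,0,0.34],[1,0.25,-0.07,0,0.3],[1,0.25,-0.06,0,0.25],[1,0,0,0,0]]'
python3 - <<'E'
from plan import *
nxt(.0715,0,12,.01)
im=manip.camera("scene")[:,:,::-1];cv2.imwrite("pics/p2.png",cv2.resize(im[150:400,50:400],None,fx=2.2,fy=2.2))
E
```

```text
clock: 13.65
tcp_pos: [0.5684, 0.1544, 0.0092]
tcp_rot: [-0.0, 0.749, 0.663, -0.0]
wrist_force: [-0.3, 0.2, 0.3]
gripper_width: 0.0852
gripper_force: 0.0
['top'] 28 tin [0.5764 0.2208] rms 0.77 in tool 0.0669 -0.0002
['scene'] 142 tin [0.5793 0.2242] rms 2.3 in tool 0.0706 0.0024
['top', 'scene'] 170 tin [0.5795 0.2231] rms 2.15 in tool 0.0696 0.0027
tcp [0.5684 0.1544 0.0092] yaw 83.04 t 13.65 [-0.3  0.2  0.3]
s0 0.595 off path [-0.0004  0.0001]
[[1,0.25,-0.02,0,0.15],[1,0.25,-0.03,0,0.16],[1,0.25,-0.02,0,0.11],[1,0.25,-0.01,0,0.06],[1,0.25,-0.00,0,0.01],[1,0.25,0.00,0,-0.04],[1,0.25,0.01,0,-0.09],[1,0.04,0.00,0,-0.02],[1,0.00,0.00,0,-0.00],[1,0.00,0.00,0,-0.00],[1,0.00,0.00,0,-0.00],[1,0.00,0.00,0,-0.00]]
end [ 0.588  0.296 81.   ]
```

View pics/p2.png

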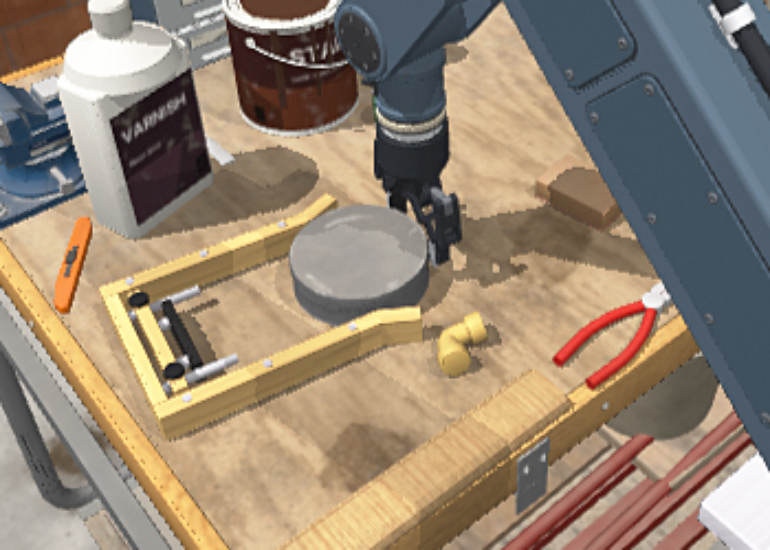

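The scene view shows the tin centred between the lead-ins at about (360,260) in the crop, well clear of the elbow. Onward.

```bash
python3 -m jog '[[1,0.2,-0.02,0,0.15],[1,0.2,-0.02,0,0.12],[1,0.2,-0.02,0,0.08],[1,0.2,0,0,0],[1,0.2,0,0,0],[1,0.2,0,0,0],[1,0.2,0,0,0],[1,0.2,0,0,0]]'
cat > cr.py <<'E'
from plan import *
s_=manip.read_state();p=np.array(s_["tcp_pos"])[:2];q=s_["tcp_rot"];a=1.4115;u=np.array([np.cos(a),np.sin(a)]);w=np.array([-u[1],u[0]]);d=p-[.5802,.2465]
yaw=2*np.arctan2(q[2],q[1]);c=d+.0715*np.array([np.cos(yaw),np.sin(yaw)]);F=np.array(s_["wrist_force"])[:2]
print("local tcp",(d@u).round(4),(d@w).round(4),"tin",(c@u).round(4),(c@w).round(4),"yaw err",round(np.degrees(yaw-a)%360,2),"F along",(F@u).round(1),"across",(F@w).round(1),s_["clock"])
E
python3 cr.py
```

```text
clock: 14.9
tcp_pos: [0.576, 0.2182, 0.0092]
tcp_rot: [-0.0, 0.761, 0.649, -0.0]
wrist_force: [-1.1, -3.9, 0.1]
gripper_width: 0.0857
gripper_force: 1.6
local tcp -0.0286 -0.0003 tin 0.0429 -0.0002 yaw err 0.04 F along -4.1 across 0.5 14.9
```

```bash
python3 -m jog '[[1,0.15,0,0,0],[1,0.15,0,0,0],[1,0.15,0,0,0],[1,0.15,0,0,0],[1,0.1,0,0,0],[1,0.1,0,0,0],[1,0.05,0,0,0],[1,0.05,0,0,0]]'; python3 cr.py; python3 -m jog '[[1,0.05,0,0,0],[1,0.05,0,0,0],[1,0.05,0,0,0],[1,0.05,0,0,0]]'; python3 cr.py
```

```text
clock: 15.9
tcp_pos: [0.5816, 0.2533, 0.0093]
tcp_rot: [-0.0, 0.761, 0.649, -0.0]
wrist_force: [0.2, -3.1, -1.8]
gripper_width: 0.0852
gripper_force: 1.6
local tcp 0.0069 -0.0003 tin 0.0784 -0.0003 yaw err 0.03 F along -3.1 across -0.7 15.9
clock: 16.4
tcp_pos: [0.5829, 0.2613, 0.0093]
tcp_rot: [-0.0, 0.761, 0.649, -0.0]
wrist_force: [-0.6, -3.1, -1.4]
gripper_width: 0.0854
gripper_force: 1.5
local tcp 0.015 -0.0003 tin 0.0865 -0.0003 yaw err 0.03 F along -3.1 across 0.1 16.4
```

```bash
for i in 1; do python3 -m jog '[[1,0.025,0,0,0],[1,0.025,0,0,0]]' >/dev/null; python3 cr.py; python3 -m jog '[[1,0.025,0,0,0],[1,0.025,0,0,0]]' >/dev/null; python3 cr.py;  done
```

```text
local tcp 0.017 -0.0004 tin 0.0885 -0.0003 yaw err 0.04 F along -3.2 across 0.3 16.65
local tcp 0.0189 -0.0004 tin 0.0904 -0.0003 yaw err 0.03 F along -3.1 across -0.6 16.9
```

```bash
python3 -m jog '[[1,0.025,0,0,0],[1,0.025,0,0,0]]' >/dev/null; python3 cr.py; python3 -m jog '[[1,0.025,0,0,0]]' >/dev/null; python3 cr.py
```

```text
local tcp 0.021 -0.0003 tin 0.0925 -0.0003 yaw err 0.03 F along -3.6 across -0.2 17.15
local tcp 0.022 -0.0004 tin 0.0935 -0.0003 yaw err 0.03 F along -2.8 across 0.5 17.275
```

```bash
python3 -m jog '[[1,0.025,0,0,0]]' >/dev/null; python3 cr.py
```

```text
local tcp 0.0229 -0.0004 tin 0.0944 -0.0003 yaw err 0.03 F along -2.2 across 0.8 17.4
```

```bash
python3 -m jog '[[1,0.025,0,0,0],[1,0.025,0,0,0]]' >/dev/null; python3 cr.py
```

```text
local tcp 0.0249 -0.0004 tin 0.0964 -0.0003 yaw err 0.03 F along -3.3 across -0.3 17.65
```

```bash
python3 -m jog '[[1,0.025,0,0,0],[1,0.025,0,0,0]]' >/dev/null; python3 cr.py
```

```text
local tcp 0.0268 -0.0004 tin 0.0983 -0.0003 yaw err 0.04 F along -5.5 across -0.6 17.9
```

```bash
python3 -m jog '[[1,0.025,0,0,0]]' >/dev/null; python3 cr.py
```

```text
local tcp 0.0272 -0.0003 tin 0.0987 -0.0002 yaw err 0.05 F along -6.2 across -0.4 18.025
```

```bash
python3 -m jog '[[1,0.025,0,0,0]]' >/dev/null; python3 cr.py
```

```text
local tcp 0.0276 -0.0003 tin 0.0991 -0.0002 yaw err 0.06 F along -8.7 across -0.5 18.15
```

```bash
python3 -m jog '[[1,0.025,0,0,0]]' >/dev/null; python3 cr.py
```

```text
local tcp 0.028 -0.0002 tin 0.0995 -0.0001 yaw err 0.07 F along -10.5 across -1.2 18.275
```

```bash
python3 -m jog '[[1,0.03,0,0,0]]' >/dev/null; python3 cr.py;  python3 -m jog '[[1,0,0,0,0]]' >/dev/null; python3 cr.py
```

```text
local tcp 0.0285 -0.0002 tin 0.1 -0.0001 yaw err 0.08 F along -12.1 across -1.0 18.4
local tcp 0.0285 -0.0002 tin 0.1 -0.0001 yaw err 0.06 F along -10.3 across -1.3 18.525
```

```bash
python3 -m jog '[[1,0.025,0,0,0],[1,0,0,0,0]]' >/dev/null; python3 cr.py;  python3 -m jog '[[1,0,0,0,0],[1,0,0,0,0]]' >/dev/null; python3 cr.py;python3 -m jog '[[1,0,0,0,0],[1,0,0,0,0],[1,0,0,0,0]]' >/dev/null; python3 cr.py
```

```text
local tcp 0.0289 -0.0001 tin 0.1004 -0.0 yaw err 0.06 F along -12.4 across 0.1 18.775
local tcp 0.0289 -0.0002 tin 0.1004 -0.0001 yaw err 0.06 F along -12.2 across -0.5 19.025
local tcp 0.0289 -0.0001 tin 0.1004 -0.0 yaw err 0.06 F along -12.3 across -1.1 19.4
```

Held at about 12 N at the wrist, roughly 9–10 N of it on the pad, for 0.75 s. Now I back off straight and lift clear.

```bash
python3 -m jog '[[1,-0.05,0,0,0],[1,-0.1,0,0,0],[1,-0.2,0,0,0],[1,-0.3,0,0,0],[1,-0.4,0,0,0],[1,-0.5,0,0,0],[1,0,0,-0.5,0],[1,0,0,-1,0],[1,0,0,-1,0],[1,0,0,-1,0],[1,0,0,0,0]]' ; python3 -m jog '[[1,-0.7,0,0,0],[1,-0.9,0,0,0],[1,-0.9,0,0,0],[1,-0.9,0,0,0],[1,-0.9,0,0,0],[1,-0.9,0,0,0],[1,-0.7,0,0,0],[1,-0.3,0,0,0],[1,0,0,0,0]]'
python3 - <<'E'
from fit import *
im=manip.camera("top");m=manip.trace("top","tin_center")
p,f=fit("tin_center",m[0]["pixels"].astype(float),(.596,.344,0));print(p,f)
a=1.4115;d=p[:2]-[.5802,.2465];print("local",d@[np.cos(a),np.sin(a)],d@[-np.sin(a),np.cos(a)])
cv2.imwrite("pics/end.png",cv2.resize(im[90:320,90:450],None,fx=2.2,fy=2.2)[:,:,::-1]);print(manip.read_state()["clock"])
E
```

```text
clock: 20.78
tcp_pos: [0.5789, 0.2177, 0.1547]
tcp_rot: [0.002, 0.761, 0.649, 0.005]
wrist_force: [0.5, 0.9, 0.7]
gripper_width: 0.0853
gripper_force: 0.0
clock: 21.9
tcp_pos: [0.5365, -0.0282, 0.1493]
tcp_rot: [-0.0, 0.761, 0.648, 0.0]
wrist_force: [-1.3, -0.9, -0.1]
gripper_width: 0.0851
gripper_force: 0.0
[5.95862666e-01 3.42962582e-01 3.06203351e-07] -0.9672389460778051
local 0.0977257495213175 -0.00016313238667791177
22.0
```

View pics/end.png

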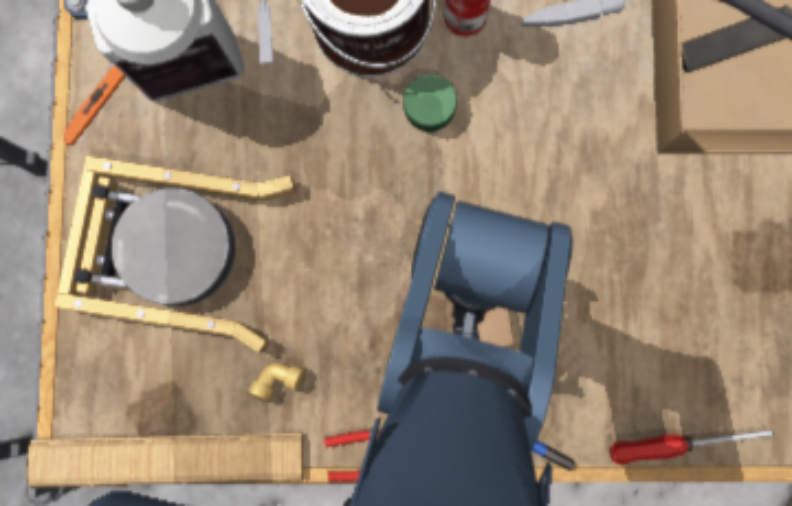

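The tin sits against the pad, centred, at about (172,246) in the crop. The elbow and wax tin haven't moved, and the gripper is clear in the air. Handing in.

```bash
python3 -c "
from plant import manip
print(manip.finish_job())"
```

```text
the job is handed in; nothing more can be done
None
```

The tin is in the cradle against the stop pad, pressed for about 0.75 s at about 12 N on the wrist (I estimate 9–10 N of that reached the pad), and the job is handed in at about 22 s; the wax tin and elbow show unmoved in the last picture, but the arm mostly hid the sanding block there (planned clearance about 2 cm).

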